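# Find the full bin and lock it into the shelf keeper

### The arm

A 6-joint arm with a two-finger parallel gripper is mounted at the origin on the work surface. World frame = base frame: x ahead of the robot, y to its left, z up, the work surface at z = 0. Lengths are in mm, angles in rad, forces in N, time in s.
With the tool pointing down it reaches from about 325 to 775 mm from the base axis. Payload 9.3 kg.
Tool frame: the origin (TCP) lies midway between the tips of the shut fingers; the grasp point (between the pads) lies 19 mm behind it (bot.tcp_to_grasp is the distance from the TCP to the grasp point, in mm); z points along the fingers, y is the line along which they close (so a half turn about z gives the same grasp; the last joint's range is limited). The gripper opens to 85 mm and grips with 20 to 120 N. Pads are 22 mm wide; open, the fingers measure 114 mm over their backs; the gripper's body (76 mm by 85 mm) begins 54 mm behind the grasp point. The pads swing forward as they close: fully open they stand 13 mm farther back than shut.
Start: joints at [0.967, 0.259, 0.021, 1.334, 0, 1.418], TCP at [239.628, 495.051, 231.279] pointing down, gripper open.
Joint ranges: [-3.04, 3.04], [-0.91, 1.82], [-1.04, 1.36], [-1.92, 1.95], [-1.52, 1.45], [-3.14, 3.14]. Speed limits (rad/s): [2.22, 2.22, 2.79, 3.14, 3.14, 3.14].

### API

Orientations are given as a unit quaternion [x, y, z, w].
In Python, from plant import bot, eyes gives the robot as it stands.
- The arm moves only by the tool send_rows, never from a script. Its argument "steps" is a list of rows, each a list of 5 numbers: the shift along the tool's x, y, z in units of 30 mm (1.0 is 30 mm), then the turn about the tool's z in rad, then the opening, from 0 (shut) to 1 (fully open). In form: [[dx, dy, dz, turn, hand], ...]. A call has 1 to 8 rows; each row is the pose to reach, as a shift and turn from the pose commanded when the call began, along the tool's axes at that moment; what a row does not reach only later rows make up. A row lasts 1/12 s, in which the tool goes at most 41.7 mm and 7.16 degrees, less where a joint would pass 70% of its speed; a pose out of reach is approached as far as the arm can. A call with a gripper value outside its range is refused whole. The fingers move at their own pace and stop on an object; "newtons" is the grip in N (left out, the last holds). Time passes only in rows, so rows that repeat a pose let the fingers close. It gives the time, the measured TCP pose, the force, the opening and the grip force at its end, in the units of the state.
- bot.sense(): the state, without advancing time (a new reading comes with each control period).
- eyes.get_image(name): name is "scene" or "top"; returns the picture (420x560x3 uint8, red, green, blue); there is no depth.
- eyes.camera_info(name): a dict with "camera_matrix" (3x3 intrinsics, pixels), "k1" (the pictures are not rectified: a ray, as slopes to the right and down, at radius r is drawn at 1 + k1 r^2 times it, then the intrinsics apply), "extrinsics" (4x4, takes a point from camera to world coordinates). Camera axes: x right, y up, looking along -z (the intrinsics and any distortion apply to the point x, -y, -z); pixel columns grow to the right and rows downward; lengths in mm; the calibration is good to about 2 mm. A picture is of the moment at which its call begins. camera_info takes no time and is no camera call.
- bot.job_done(): hands the job in; it is judged then, once.
The state is a dict: "t": time; "joint_pos": joint angles; "dq": joint speeds; "tau": joint torques, N m; "tool_pos": TCP position; "ee_rot": TCP orientation; "ft_force": force on the tool from outside, world axes, zero at the start; "torque": the same for the moment, N m; "finger_gap": finger opening in mm; "grip_force": force on a finger pad.
Only numpy, scipy, OpenCV 4.12 (cv2) and the standard library are available. Lean on these libraries where they do the work, as an engineer would, in place of code of your own. Each camera call takes 0.05 s, during which the arm holds its last target. There are 200 camera calls.

### The job

Only one of the three identical lidded white bins is full: lift them by their blue bars to feel which one is heavy, setting any light one back down upright where it stood. Set the heavy bin down, without dropping it, in the aluminium keeper tray between the end wall and the orange divider and let go of it; then gently slide the divider by its black grip until the bin is held snug, with no gap, between divider and end wall. Let go, and leave everything else on the shelf undisturbed.

Things in the scene. Friction and masses are not known exactly. Their poses are not given: they have to be found in the camera images.
- bin_a_grip (a point): white lidded bin, 100 (its x) x 80 (its y) x 90 mm high, lid fixed shut; on it a blue bar 84 mm long in x, 18 thick in y, 20 tall, 14 mm of air between bar and lid. This point: bar centre, on the bin's middle axis, 114 mm above its underside; z up. Three bins alike outside: one is full (about 0.74 kg), two nearly empty (about 0.20 kg), each +-15 %; nothing shows which
- bin_b_grip (a point): white lidded bin, 100 (its x) x 80 (its y) x 90 mm high, lid fixed shut; on it a blue bar 84 mm long in x, 18 thick in y, 20 tall, 14 mm of air between bar and lid. This point: bar centre, on the bin's middle axis, 114 mm above its underside; z up. Three bins alike outside: one is full (about 0.74 kg), two nearly empty (about 0.20 kg), each +-15 %; nothing shows which
- bin_c_grip (a point): white lidded bin, 100 (its x) x 80 (its y) x 90 mm high, lid fixed shut; on it a blue bar 84 mm long in x, 18 thick in y, 20 tall, 14 mm of air between bar and lid. This point: bar centre, on the bin's middle axis, 114 mm above its underside; z up. Three bins alike outside: one is full (about 0.74 kg), two nearly empty (about 0.20 kg), each +-15 %; nothing shows which
- keeper: aluminium keeper tray fixed to the shelf, 140 mm (x) by 340 mm (y), origin under its centre, z up. Floor 6 mm above the shelf; an 18 mm high rail along each long side leaves 124 mm clear width in x. At the +y end a fixed end wall 70 mm high; an orange divider slides along the rails in y
- end_wall (a point): centre of the end wall's inner face, at the level of the tray floor, 158 mm along +y from the tray's origin; axes as the tray's
- divider (a joint): sliding divider, m: 0 at the -y end of its track, growing towards the end wall, to 0.150; the gap between divider and end wall is 0.205 minus this value. It stays where it is left; sliding it takes about 3 N, pushing the full bin along the tray floor some 3 to 9 N more
- divider_face (a point): centre of the divider's upright orange face (118 mm wide, from 9 to 75 mm above the shelf) that looks along +y at the end wall; this point is 40 mm above the shelf; axes as the tray's
- divider_grip (a point): where to hold the divider's black upright grip, 70 mm behind (-y of) the divider's face: a fin 16 mm thick in y, 60 mm wide in x, its top 110 mm above the shelf; this point is on its centre, 92 mm above the shelf; axes as the tray's
- caddy: open stainless steel clothespin caddy, 100 x 150 mm, 75 mm high, thin wire handle folded at its top; loose bystander; origin under its centre
- lint_cover: green silicone lint trap cover lying flat, 80 x 170 x 12 mm; loose bystander; origin under its centre
- dish: small round clear glass dish with a cork bottom, 92 mm across, 36 mm high; loose bystander; origin under its centre
- spray: blue spray bottle, 68 mm across, 185 mm high; loose bystander; origin under its centre
- tin: steel tin, 72 mm across, 110 mm high; loose bystander; origin under its centre
Things that resemble listed ones, but are neither listed nor needed, are in the scene too. What is shaped like the part that bears bin_b_grip but red is not meant. Leave any yellow look-alike of the part that bears bin_c_grip alone.

How it is judged (in metres and radians):
On the way:
1. the full bin (it presses on the tray with over 4.5 N) stands upright and still on the keeper tray's floor between divider and end wall, let go of (((contact force between keeper and bin_a above 4.5 N and z of bin_a_grip in the frame of keeper between 0.114 and 0.126 m and angle between bin_a_grip's own z axis and vertical below 0.08 rad and x of bin_a_grip in the frame of end_wall between -0.03 and 0.03 m and y of bin_a_grip in the frame of end_wall below -0.035 m and y of bin_a_grip in the frame of divider_face above 0.035 m and contact force between the fingers and bin_a below 0.1 N and linear speed of bin_a below 0.01 m/s) or (contact force between keeper and bin_b above 4.5 N and z of bin_b_grip in the frame of keeper between 0.114 and 0.126 m and angle between bin_b_grip's own z axis and vertical below 0.08 rad and x of bin_b_grip in the frame of end_wall between -0.03 and 0.03 m and y of bin_b_grip in the frame of end_wall below -0.035 m and y of bin_b_grip in the frame of divider_face above 0.035 m and contact force between the fingers and bin_b below 0.1 N and linear speed of bin_b below 0.01 m/s) or (contact force between keeper and bin_c above 4.5 N and z of bin_c_grip in the frame of keeper between 0.114 and 0.126 m and angle between bin_c_grip's own z axis and vertical below 0.08 rad and x of bin_c_grip in the frame of end_wall between -0.03 and 0.03 m and y of bin_c_grip in the frame of end_wall below -0.035 m and y of bin_c_grip in the frame of divider_face above 0.035 m and contact force between the fingers and bin_c below 0.1 N and linear speed of bin_c below 0.01 m/s))), for 0.2 s.
At the end, for the whole second after the job is handed in: The full bin (weight on the tray over 4.5 N) stands upright on the tray floor, within 30 mm of its middle line, released, at rest; divider face and end wall are under 83 mm apart with the 80 mm bin between (under 3 mm of play); both light bins stand upright within 40 mm of where they started (((contact force between keeper and bin_a above 4.5 N and z of bin_a_grip in the frame of keeper between 0.114 and 0.126 m and angle between each of bin_a_grip, bin_b_grip, bin_c_grip's own z axis and vertical below 0.08 rad and x of bin_a_grip in the frame of end_wall between -0.03 and 0.03 m and y of bin_a_grip in the frame of end_wall below -0.035 m and y of bin_a_grip in the frame of divider_face above 0.035 m and contact force between the fingers and bin_a below 0.1 N and linear speed of bin_a below 0.01 m/s and distance of each of bin_b_grip, bin_c_grip from where it was at the start of the episode below 0.04 m) or (contact force between keeper and bin_b above 4.5 N and z of bin_b_grip in the frame of keeper between 0.114 and 0.126 m and angle between each of bin_b_grip, bin_a_grip, bin_c_grip's own z axis and vertical below 0.08 rad and x of bin_b_grip in the frame of end_wall between -0.03 and 0.03 m and y of bin_b_grip in the frame of end_wall below -0.035 m and y of bin_b_grip in the frame of divider_face above 0.035 m and contact force between the fingers and bin_b below 0.1 N and linear speed of bin_b below 0.01 m/s and distance of each of bin_a_grip, bin_c_grip from where it was at the start of the episode below 0.04 m) or (contact force between keeper and bin_c above 4.5 N and z of bin_c_grip in the frame of keeper between 0.114 and 0.126 m and angle between each of bin_c_grip, bin_a_grip, bin_b_grip's own z axis and vertical below 0.08 rad and x of bin_c_grip in the frame of end_wall between -0.03 and 0.03 m and y of bin_c_grip in the frame of end_wall below -0.035 m and y of bin_c_grip in the frame of divider_face above 0.035 m and contact force between the fingers and bin_c below 0.1 N and linear speed of bin_c below 0.01 m/s and distance of each of bin_a_grip, bin_b_grip from where it was at the start of the episode below 0.04 m)) and y of divider_face in the frame of end_wall above -0.083 m and velocity of joint divider between -0.005 and 0.005 m/s); the robot touches nothing.
It fails at once if a bin is dropped: it falls faster than 0.6 m/s while not held ((linear speed of bin_a above 0.6 m/s and contact force between the fingers and bin_a below 0.5 N) or (linear speed of bin_b above 0.6 m/s and contact force between the fingers and bin_b below 0.5 N) or (linear speed of bin_c above 0.6 m/s and contact force between the fingers and bin_c below 0.5 N)).
It fails at once if the divider is rammed against the bin with more than 45 N (contact force between divider and bin_a above 45 N or contact force between divider and bin_b above 45 N or contact force between divider and bin_c above 45 N).
It fails at once if a bin is tipped by more than 0.5 rad (angle between any of bin_a_grip, bin_b_grip, bin_c_grip's own z axis and vertical above 0.5 rad).
It fails at once if caddy, lint cover, dish, bottle or tin is moved by more than 30 mm (distance of any of caddy, lint_cover, dish, spray, tin from where it was at the start of the episode above 0.03 m).
It also fails if it takes over 67 s, if anything falls off the work surface, if the arm or the gripper's body presses on something with over 40 N, if the wrist force passes 120 N, or if a joint passes its speed limit or range.

## Working session

There is one attempt and no reset: what is moved stays moved. The work goes in short steps, Python scripts to look and compute and a tool call to move; the robot and the scene stay as the last step left them, time stands still between calls to the robot, and variables do not carry over. Pictures are saved under pics/ and viewed, at most 10 in all, crops included, and the job is handed in when it is done.

Besides the shell and the picture viewer there is one more tool, called as name(argument=value, ...) on one line, values as JSON. send_rows: Moves the arm, as the interface text tells. Its arguments: {"type":"object","properties":{"steps":{"type":"array"},"newtons":{"type":"number"}},"required":["steps"]}

```bash
mkdir -p pics; ls; python3 - <<'E'
from plant import bot, eyes
import cv2
for n in ("scene","top"):
    im=eyes.get_image(n); cv2.imwrite(f"pics/{n}0.png",im[:,:,::-1])
    c=eyes.camera_info(n); print(n,c)
print(bot.sense())
E
```

```text
pics
scene {'camera_matrix': array([[495.45583477,   0.        , 271.34981865],
       [  0.        , 495.45583477, 208.12016883],
       [  0.        ,   0.        ,   1.        ]]), 'k1': -0.14897923860131368, 'extrinsics': array([[-6.23734761e-01, -6.06073264e-01,  4.93589046e-01,
         1.34647842e+03],
       [ 7.81554989e-01, -4.92683369e-01,  3.82668128e-01,
         6.92400620e+02],
       [ 1.12581926e-02,  6.24450395e-01,  7.80983327e-01,
         1.49748776e+03],
       [ 0.00000000e+00,  0.00000000e+00,  0.00000000e+00,
         1.00000000e+00]])}
top {'camera_matrix': array([[513.00089328,   0.        , 282.54472788],
       [  0.        , 513.00089328, 214.88439551],
       [  0.        ,   0.        ,   1.        ]]), 'k1': -0.06762185305488017, 'extrinsics': array([[-1.57264323e-02,  9.94002432e-01, -1.08221273e-01,
         3.20060498e+02],
       [-9.99872469e-01, -1.59348446e-02, -1.06122884e-03,
         6.37426353e+00],
       [-2.77935321e-03,  1.08190782e-01,  9.94126265e-01,
         1.54402987e+03],
       [ 0.00000000e+00,  0.00000000e+00,  0.00000000e+00,
         1.00000000e+00]])}
{'t': 0.1, 'joint_pos': array([9.67373484e-01, 2.59140405e-01, 2.08460791e-02, 1.33370958e+00,
       1.82578702e-05, 1.41820709e+00]), 'dq': array([-6.33147857e-05, -8.73132621e-04,  9.70963848e-04, -5.35920164e-04,
        1.20846044e-03, -3.24076836e-04]), 'tau': array([ 4.58114708e-03, -5.56693339e+01,  3.45071232e+01,  1.16117360e-02,
       -2.12131208e-04,  5.66551520e-06]), 'tool_pos': array([239.49425798, 494.84094416, 230.72749297]), 'ee_rot': array([ 2.23512606e-01,  9.74700852e-01, -5.57794523e-04, -2.31323968e-04]), 'ft_force': array([-0.58514083, -0.41959967,  0.09296489]), 'torque': array([-0.0316872 ,  0.02614819, -0.01791478]), 'grip_force': 0.0, 'finger_gap': 85.35650793634707}
```

View pics/top0.png

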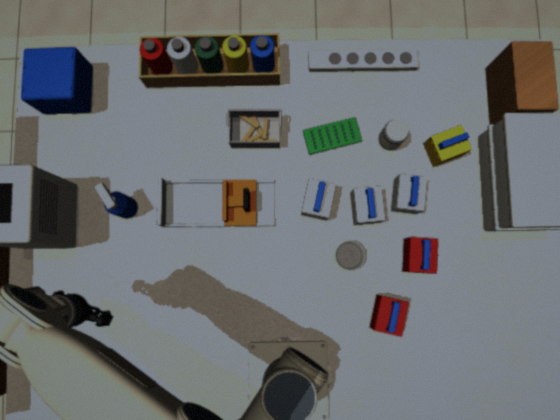

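View pics/scene0.png

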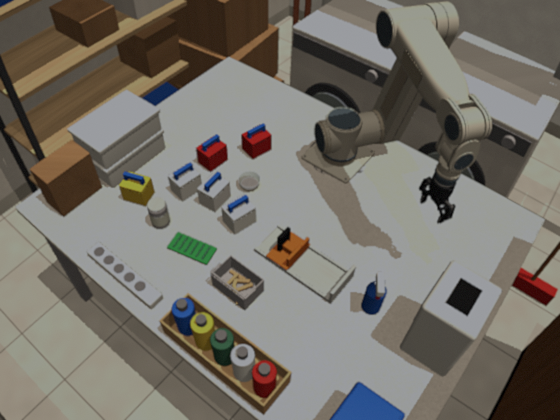

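The top view shows white bins with bars at (320,196), (371,203) and (413,190). The look-alikes are red at (425,253) and (394,316), and yellow at (453,141). The keeper is at cols 158-275, row 203, with its end wall on the left (+y) and the orange divider and black grip at (240,200). I choose the three white bins and check them in one close crop.

```bash
cat > h.py <<'E'
import numpy as np, cv2
from scipy.optimize import least_squares
from plant import bot, eyes
I={n:eyes.camera_info(n) for n in("scene","top")}
def proj(n,P):
    c=I[n];E=np.linalg.inv(c["extrinsics"]);p=np.atleast_2d(P)@E[:3,:3].T+E[:3,3]
    s=np.c_[p[:,0],-p[:,1]]/-p[:,2:];s=s*(1+c["k1"]*(s**2).sum(1,keepdims=True))
    K=c["camera_matrix"];return s*[K[0,0],K[1,1]]+K[:2,2]
def back(n,uv,z):
    c=I[n];K=c["camera_matrix"];d=(np.array(uv,float)-K[:2,2])/[K[0,0],K[1,1]];s=d.copy()
    for _ in range(20): s=d/(1+c["k1"]*(s@s))
    E=c["extrinsics"];r=E[:3,:3]@[s[0],-s[1],-1];o=E[:3,3];return o+r*(z-o[2])/r[2]
def box(x,y,yaw,size,z):
    g=np.array([[a,b,c] for a in(-.5,.5) for b in(-.5,.5) for c in(-.5,.5)])*size
    c,s=np.cos(yaw),np.sin(yaw);return g@np.array([[c,s,0],[-s,c,0],[0,0,1]])+[x,y,z]
def mom(m):
    a=m["m00"];return np.array([m["m10"]/a,m["m01"]/a,m["mu20"]/a/8,m["mu11"]/a/8,m["mu02"]/a/8])
def hullmom(n,P): return mom(cv2.moments(cv2.convexHull(proj(n,P).astype(np.float32))))
def mask(im,lo,hi): return cv2.inRange(cv2.cvtColor(im,cv2.COLOR_RGB2HSV),lo,hi)
def fitbox(ims,lo,hi,xy0,size,z,yaw0=0,rad=18):
    obs={}
    for n,im in ims.items():
        m=mask(im,lo,hi);u,v=proj(n,[[*xy0,z]])[0]
        k,l,st,ce=cv2.connectedComponentsWithStats(m)
        d=np.hypot(ce[:,0]-u,ce[:,1]-v);d[0]=1e9;d[st[:,4]<25]=1e9;i=d.argmin()
        if d[i]<rad: obs[n]=mom(cv2.moments((l==i).astype(np.uint8),True))
    f=lambda q:np.concatenate([hullmom(n,box(*q,size,z))-o for n,o in obs.items()])
    r=least_squares(f,[*xy0,yaw0],x_scale=[10,10,.1],diff_step=1e-4)
    return r.x,np.round(r.fun,1)
E
python3 - <<'E'
from h import *
ims={n:eyes.get_image(n) for n in("top","scene")}
for uv in((320,196),(371,203),(413,190)):
    x0=back("top",uv,114)
    q,res=fitbox(ims,(105,120,50),(125,255,255),x0[:2],(84,18,20),114)
    print(x0.round(),q.round(3),res)
a=cv2.resize(ims["top"][150:270,145:450],(780,307),interpolation=cv2.INTER_CUBIC)
b=cv2.resize(ims["scene"][160:275,120:360],(600,288),interpolation=cv2.INTER_CUBIC)
c=np.zeros((600,780,3),np.uint8);c[:307]=a;c[310:598,:600]=b
cv2.imwrite("pics/crop.png",c[:,:,::-1])
E
```

```text
[528. -98. 114.] [527.525 -96.101  -0.   ] [ 0.1 -0.  -0.2  2.   1.2  0.1  0.  -1.  -0.2  1.1]
[ 505. -242.  114.] [ 507.126 -240.825    0.   ] [ 0.  -0.2  0.1 -0.7  0.3  0.2 -0.3  0.7 -0.  -0.3]
[ 541. -362.  114.] [ 539.488 -365.686    0.   ] [ 0.1 -0.1  0.2  1.3  0.3  0.1  0.  -0.3 -0.1  0.5]
```

View pics/crop.png

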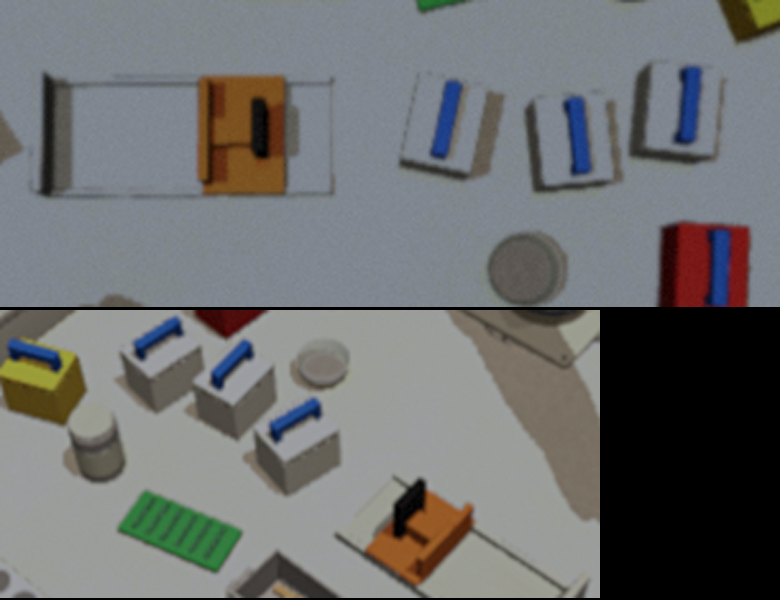

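The crop confirms three white bins with blue bars, clear of the red and yellow ones. The tray corners are near top px (275,181) and (275,226), the wall top is at col 162, the divider face at col 223 and the grip at (246,200).

```bash
sed -i 's/f=lambda q:np/f=lambda q:np/; s/box(\*q,size,z)/box(q[0],q[1],q[2]-1,size,z)/; s/\[\*xy0,yaw0\]/[*xy0,yaw0+1]/; s/return r.x,/return r.x-[0,0,1],/' h.py
python3 - <<'E'
from h import *
ims={n:eyes.get_image(n) for n in("top","scene")}
for uv in((320,196),(371,203),(413,190)):
    x0=back("top",uv,114)
    q,res=fitbox(ims,(105,120,50),(125,255,255),x0[:2],(84,18,20),114)
    print(q.round(3),res)
f=lambda x,y:(145+x/2.557,150+y/2.557)
for nm,x,y,z in(("RT",333,79,18),("RB",333,195,18),("LT railtop",55,84,18),("LB",35,195,18),("wallT",42,73,76),("wallB",42,195,76),("wall in T",53,75,76),("wall in B",53,192,76),("face T",200,79,75),("face B",200,183,75),("grip tl",252,98,110),("grip bl",252,155,110)):
    print(nm,back("top",f(x,y),z).round(1))
# wide-angle zooms of tray in both views
a=cv2.resize(ims["top"][165:240,145:290],(780,403),interpolation=cv2.INTER_CUBIC)
cv2.imwrite("pics/tray.png",a[:,:,::-1])
x=bot.sense()["ee_rot"];from scipy.spatial.transform import Rotation as R
print(R.from_quat(x).as_matrix().round(3))
E
```

```text
[ 5.27459e+02 -9.61450e+01 -2.39000e-01] [ 0.1 -0.1  0.2 -0.2  0.9  0.1 -0.   0.3 -0.   0.2]
[ 5.07226e+02 -2.40879e+02  8.90000e-02] [ 0.  -0.2  0.2  0.1  0.1  0.2 -0.2  0.2  0.  -0. ]
[ 5.39406e+02 -3.65678e+02 -1.29000e-01] [ 0.1 -0.1  0.2  0.1  0.3  0.2 -0.   0.3 -0.   0.1]
RT [589.6  28.4  18. ]
RB [452.4  30.4  18. ]
LT railtop [589.3 357.6  18. ]
LB [457.8 380.   18. ]
wallT [592.1 359.3  76. ]
wallB [452.5 357.8  76. ]
wall in T [589.5 346.6  76. ]
wall in B [455.7 345.3  76. ]
face T [582.1 178.8  75. ]
face B [463.4 179.1  75. ]
grip tl [553.5 117.1 110. ]
grip bl [490.  117.5 110. ]
[[-0.9    0.436 -0.   ]
 [ 0.436  0.9   -0.   ]
 [ 0.    -0.    -1.   ]]
```

View pics/tray.png

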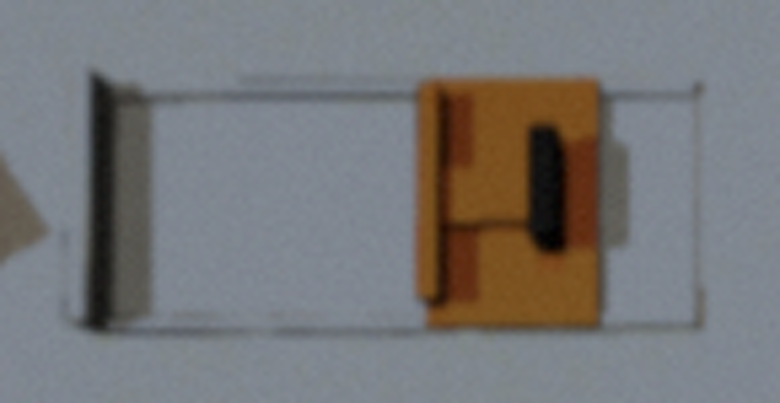

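The zoom shows the wall's inner face as a dark band at crop cols 90-110, the grip top centre at (545,183), and the rails at rows 95 and 328. The tray yaw is about 0. Next I compute the tray points and the first move.

```bash
cat > p.py <<'E'
import sys
from h import *
from scipy.spatial.transform import Rotation as R
def plan(x,y,z,ang):   # ang = wanted angle of tool y axis (mod pi)
    s=bot.sense();M=R.from_quat(s["ee_rot"]).as_matrix()
    d=M.T@(np.array([x,y,z])-s["tool_pos"])/30
    t=np.arctan2(M[1,1],M[0,1])-ang;t=(t+np.pi/2)%np.pi-np.pi/2
    print("d",d.round(3),"turn",t.round(3),"rows>",round(max(np.linalg.norm(d)*30/41.7,abs(t)/.125),1),"tcp",s["tool_pos"].round(1),"t",s["t"],"gap",round(s["finger_gap"],1),"ft",s["ft_force"].round(2),"gf",round(s["grip_force"],1),"q6",s["joint_pos"][5].round(2))
if __name__=="__main__": plan(*map(float,sys.argv[1:5]))
E
python3 - <<'E'
from p import *
f=lambda x,y:(145+x/5.379,165+y/5.379)
for nm,x,y,z in(("wall bot",110,200,6),("wall top70",90,200,70),("wall top76",90,200,76),("end R",699,205,18),("rail+x",400,95,18),("rail-x",400,328,18),("grip",545.5,183,110),("grip+x",535,127,110),("face top +y",418,190,75),("divplate +x",520,80,20),("divplate -x",520,326,20)):
    print(nm,back("top",f(x,y),z).round(1))
plan(527.5,-96,180,1.571-.239)
E
```

```text
wall bot [532. 363.   6.]
wall top70 [523.4 359.   70. ]
wall top76 [522.5 357.6  76. ]
end R [522.1  30.2  18. ]
rail+x [587.  197.1  18. ]
rail-x [455.9 197.4  18. ]
grip [522.8 109.2 110. ]
grip+x [552.7 114.5 110. ]
face top +y [525.1 180.4  75. ]
divplate +x [594.1 129.5  20. ]
divplate -x [455.7 130.4  20. ]
d [-17.221 -13.548   1.708] turn -0.212 rows> 15.8 tcp [239.6 495.  231.1] t 0.3 gap 85.3 ft [ 0.8  -0.47 -0.88] gf 0.0 q6 1.42
```

send_rows(steps=[[-2.16, -1.7, 0, -0.05, 0.6], [-4.3, -3.4, 0, -0.1, 0.6], [-6.5, -5.1, 0.1, -0.15, 0.6], [-8.6, -6.8, 0.2, -0.21, 0.6], [-10.8, -8.5, 0.4, -0.21, 0.6], [-12.9, -10.15, 0.7, -0.21, 0.6], [-15.1, -11.85, 1.2, -0.21, 0.6], [-17.22, -13.55, 1.7, -0.21, 0.6]], newtons=40)

```text
t: 0.97
tool_pos: [385.8, 194.0, 217.0]
ee_rot: [0.12, 0.993, 0.0, 0.001]
ft_force: [1.3, 1.0, 0.2]
finger_gap: 51.6
grip_force: 0.0
```

```bash
python3 p.py 527.5 -96 150 1.332
```

```text
d [-6.889 -8.266  2.235] turn -0.002 rows> 7.9 tcp [385.8 194.  217. ] t 0.9667 gap 51.6 ft [1.27 1.03 0.24] gf 0.0 q6 0.51
```

send_rows(steps=[[-6.89, -8.27, 1.4, 0, 0.6], [-6.89, -8.27, 1.4, 0, 0.6], [-6.89, -8.27, 1.4, 0, 0.6], [-6.89, -8.27, 1.4, 0, 0.6], [-6.89, -8.27, 1.4, 0, 0.6], [-6.89, -8.27, 1.6, 0, 0.6], [-6.89, -8.27, 2.0, 0, 0.6], [-6.89, -8.27, 2.23, 0, 0.6]])

```text
t: 1.63
tool_pos: [528.3, -97.1, 150.4]
ee_rot: [0.121, 0.993, -0.0, 0.001]
ft_force: [0.5, -0.1, -0.3]
finger_gap: 51.5
grip_force: 0.0
```

```bash
python3 p.py 527.5 -96 97 1.332
```

```text
d [0.04  0.03  1.778] turn -0.003 rows> 1.3 tcp [528.3 -97.1 150.4] t 1.6333 gap 51.5 ft [ 0.46 -0.09 -0.28] gf 0.0 q6 -0.1
```

send_rows(steps=[[0.04, 0.03, 0.6, 0, 0.6], [0.04, 0.03, 1.2, 0, 0.6], [0.04, 0.03, 1.7, 0, 0.6], [0.04, 0.03, 1.77, 0, 0.6], [0.04, 0.03, 1.77, 0, 0], [0.04, 0.03, 1.77, 0, 0], [0.04, 0.03, 1.77, 0, 0], [0.04, 0.03, 1.77, 0, 0]], newtons=40)

```text
t: 2.3
tool_pos: [526.4, -93.2, 97.7]
ee_rot: [0.12, 0.993, -0.0, 0.001]
ft_force: [-0.4, -1.4, 2.3]
finger_gap: 17.0
grip_force: 43.3
```

send_rows(steps=[[0, 0, 0, 0, 0], [0, 0, -0.1, 0, 0], [0, 0, -0.3, 0, 0], [0, 0, -0.6, 0, 0], [0, 0, -0.8, 0, 0], [0, 0, -0.8, 0, 0], [0, 0, -0.8, 0, 0], [0, 0, -0.8, 0, 0]], newtons=60)

```text
t: 2.97
tool_pos: [525.9, -93.1, 120.7]
ee_rot: [0.12, 0.993, 0.0, -0.0]
ft_force: [0.1, -0.5, -1.6]
finger_gap: 16.9
grip_force: 60.4
```

send_rows(steps=[[0, 0, 0, 0, 0], [0, 0, 0, 0, 0], [0, 0, 0, 0, 0]])

```text
t: 3.22
tool_pos: [525.8, -93.2, 120.4]
ee_rot: [0.12, 0.993, 0.0, -0.0]
ft_force: [-0.0, 0.2, -1.8]
finger_gap: 17.0
grip_force: 60.4
```

Bin A reads about 1.8 N, so it is light. I set it back.

send_rows(steps=[[0, 0, 0.3, 0, 0], [0, 0, 0.55, 0, 0], [0, 0, 0.7, 0, 0], [0, 0, 0.76, 0, 0], [0, 0, 0.78, 0, 0], [0, 0, 0.78, 0, 0], [0, 0, 0.78, 0, 0.6], [0, 0, 0.78, 0, 0.6]])

```text
t: 3.88
tool_pos: [526.0, -93.2, 97.1]
ee_rot: [0.12, 0.993, 0.0, 0.0]
ft_force: [-0.6, -0.5, 0.3]
finger_gap: 40.2
grip_force: 0.0
```

send_rows(steps=[[0, 0, 0, 0, 0.6], [0, 0, -0.5, 0, 0.6], [0, 0, -1.2, 0, 0.6], [0, 0, -2, 0, 0.6], [0, 0, -2, 0, 0.6]])

```text
t: 4.3
tool_pos: [527.7, -93.7, 161.1]
ee_rot: [0.12, 0.993, -0.001, 0.003]
ft_force: [0.5, -0.3, 0.5]
finger_gap: 51.1
grip_force: 0.0
```

```bash
python3 p.py 507.2 -241 150 1.66;  python3 p.py 539.4 -365.7 150 1.442
```

```text
d [-0.505 -4.932  0.375] turn -0.33 rows> 3.6 tcp [527.7 -93.7 161.1] t 4.3 gap 51.1 ft [ 0.52 -0.25  0.47] gf 0.0 q6 -0.09
d [-2.538 -8.713  0.388] turn -0.112 rows> 6.5 tcp [527.7 -93.7 161.1] t 4.3 gap 51.1 ft [ 0.52 -0.25  0.47] gf 0.0 q6 -0.09
```

send_rows(steps=[[-0.1, -1.2, 0, -0.1, 0.6], [-0.25, -2.5, 0, -0.2, 0.6], [-0.4, -3.7, 0, -0.33, 0.6], [-0.5, -4.93, 0.2, -0.33, 0.6], [-0.5, -4.93, 0.4, -0.33, 0.6], [-0.5, -4.93, 0.4, -0.33, 0.6]])

```text
t: 4.8
tool_pos: [504.3, -242.0, 143.4]
ee_rot: [-0.043, 0.999, 0.001, -0.001]
ft_force: [0.6, 0.8, -0.5]
finger_gap: 51.4
grip_force: 0.0
```

```bash
python3 p.py 507.2 -241 97 1.66
```

```text
d [-0.102  0.021  1.546] turn -0.004 rows> 1.1 tcp [ 504.3 -242.   143.4] t 4.8 gap 51.4 ft [ 0.62  0.8  -0.45] gf 0.0 q6 -0.68
```

send_rows(steps=[[-0.1, 0.02, 0.5, 0, 0.6], [-0.1, 0.02, 1.1, 0, 0.6], [-0.1, 0.02, 1.5, 0, 0.6], [-0.1, 0.02, 1.55, 0, 0.6], [-0.1, 0.02, 1.55, 0, 0], [-0.1, 0.02, 1.55, 0, 0], [-0.1, 0.02, 1.55, 0, 0], [-0.1, 0.02, 1.55, 0, 0]])

```text
t: 5.47
tool_pos: [508.9, -239.7, 99.8]
ee_rot: [-0.045, 0.999, -0.001, 0.001]
ft_force: [1.6, -0.2, 2.2]
finger_gap: 16.6
grip_force: 63.1
```

send_rows(steps=[[0, 0, 0, 0, 0], [0, 0, -0.1, 0, 0], [0, 0, -0.3, 0, 0], [0, 0, -0.6, 0, 0], [0, 0, -0.8, 0, 0], [0, 0, -0.8, 0, 0], [0, 0, -0.8, 0, 0], [0, 0, -0.8, 0, 0]], newtons=70)

```text
t: 6.13
tool_pos: [508.0, -239.4, 122.6]
ee_rot: [-0.045, 0.999, 0.0, -0.0]
ft_force: [0.2, 0.1, -7.4]
finger_gap: 16.7
grip_force: 68.6
```

send_rows(steps=[[0, 0, 0, 0, 0], [0, 0, 0, 0, 0], [0, 0, 0, 0, 0]])

```text
t: 6.38
tool_pos: [508.1, -239.4, 122.5]
ee_rot: [-0.045, 0.999, 0.0, -0.0]
ft_force: [-0.2, -0.3, -8.2]
finger_gap: 16.6
grip_force: 68.6
```

Bin B reads about 8 N, so it is the full one. I lift it high to clear bin A and carry it.

send_rows(steps=[[0, 0, -0.5, 0, 0], [0, 0, -1.2, 0, 0], [0, 0, -2, 0, 0], [0, 0, -2.8, 0, 0], [0, 0, -3.6, 0, 0], [0, 0, -4.1, 0, 0], [0, 0, -4.2, 0, 0], [0, 0, -4.2, 0, 0]])

```text
t: 7.05
tool_pos: [508.5, -239.7, 249.3]
ee_rot: [-0.045, 0.999, -0.0, 0.001]
ft_force: [0.4, 0.2, -8.3]
finger_gap: 16.3
grip_force: 69.3
```

```bash
python3 p.py 522 312 250 1.571
```

```text
d [-2.087 18.277 -0.038] turn 0.089 rows> 13.2 tcp [ 508.5 -239.7  249.3] t 7.05 gap 16.3 ft [ 0.36  0.23 -8.3 ] gf 69.3 q6 -0.68
```

send_rows(steps=[[-0.04, 0.3, -0.05, 0.01, 0], [-0.1, 1, -0.05, 0.03, 0], [-0.2, 2, -0.05, 0.05, 0], [-0.35, 3.1, -0.05, 0.07, 0], [-0.48, 4.2, -0.05, 0.089, 0], [-0.6, 5.3, -0.05, 0.089, 0], [-0.73, 6.4, -0.05, 0.089, 0], [-0.85, 7.5, -0.05, 0.089, 0]])

```text
t: 7.72
tool_pos: [512.5, -11.1, 248.7]
ee_rot: [0.0, 1.0, 0.0, -0.001]
ft_force: [0.1, 0.4, -6.3]
finger_gap: 16.8
grip_force: 69.8
```

```bash
python3 p.py 522 312 250 1.571
```

```text
d [-0.311 10.769 -0.036] turn -0.001 rows> 7.8 tcp [512.5 -11.1 248.7] t 7.7167 gap 16.8 ft [ 0.09  0.45 -6.3 ] gf 69.8 q6 -0.19
```

send_rows(steps=[[-0.03, 1.1, 0, 0, 0], [-0.06, 2.2, 0, 0, 0], [-0.1, 3.3, 0, 0, 0], [-0.13, 4.4, 0, 0, 0], [-0.17, 5.5, 0, 0, 0], [-0.2, 6.6, 0, 0, 0], [-0.24, 7.7, 0, 0, 0], [-0.26, 8.7, 0, 0, 0]])

```text
t: 8.38
tool_pos: [520.1, 250.1, 248.6]
ee_rot: [-0.0, 1.0, -0.0, -0.001]
ft_force: [1.5, -0.7, -8.6]
finger_gap: 16.8
grip_force: 69.8
```

send_rows(steps=[[-0.02, 0.8, 0, 0, 0], [-0.04, 1.4, 0, 0, 0], [-0.05, 1.8, 0, 0, 0], [-0.05, 2.0, 0, 0, 0], [-0.05, 2.0, 0, 0, 0], [-0.05, 2.0, 0, 0, 0]])

```text
t: 8.88
tool_pos: [522.6, 307.3, 249.7]
ee_rot: [-0.0, 1.0, -0.0, -0.0]
ft_force: [0.5, -0.8, -7.7]
finger_gap: 16.6
grip_force: 69.9
```

```bash
python3 p.py 522 312 135 1.571; python3 -c "
from h import *
a=eyes.get_image('top')[150:260,130:300];b=eyes.get_image('scene')[200:320,240:400]
cv2.imwrite('pics/hold.png',np.hstack([cv2.resize(a,(400,259),interpolation=2),cv2.resize(b,(346,259),interpolation=2)])[:,:,::-1])"
```

```text
d [0.016 0.16  3.825] turn -0.0 rows> 2.8 tcp [522.6 307.3 249.7] t 8.8833 gap 16.6 ft [ 0.49 -0.84 -7.69] gf 69.9 q6 0.39
```

View pics/hold.png

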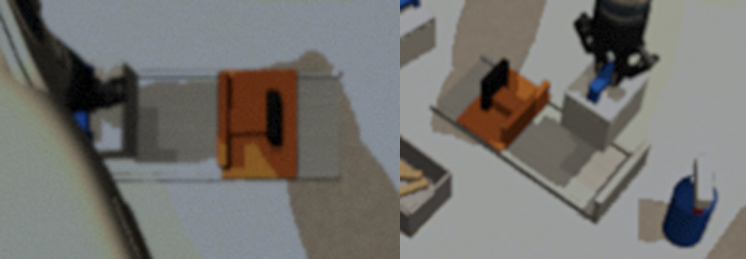

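The bin hangs upright over the tray between wall and divider, at scene crop (600,95). I lower it.

send_rows(steps=[[0, 0.05, 0.8, 0, 0], [0, 0.1, 1.8, 0, 0], [0, 0.12, 2.8, 0, 0], [0, 0.12, 3.6, 0, 0], [0, 0.12, 4.1, 0, 0], [0, 0.12, 4.3, 0, 0], [0, 0.12, 4.3, 0, 0], [0, 0.12, 4.3, 0, 0]])

```text
t: 9.65
tool_pos: [523.4, 311.0, 122.3]
ee_rot: [0.0, 1.0, 0.0, 0.0]
ft_force: [0.6, 0.9, -7.2]
finger_gap: 16.8
grip_force: 70.1
```

send_rows(steps=[[0, 0, 0.15, 0, 0], [0, 0, 0.25, 0, 0], [0, 0, 0.35, 0, 0], [0, 0, 0.42, 0, 0], [0, 0, 0.46, 0, 0], [0, 0, 0.46, 0, 0]])

```text
t: 10.15
tool_pos: [522.6, 311.4, 107.3]
ee_rot: [-0.0, 1.0, -0.0, -0.0]
ft_force: [-0.8, -0.8, -7.5]
finger_gap: 16.5
grip_force: 70.2
```

send_rows(steps=[[0, 0, 0.04, 0, 0], [0, 0, 0.08, 0, 0], [0, 0, 0.1, 0, 0], [0, 0, 0.1, 0, 0]])

```text
t: 10.48
tool_pos: [522.9, 311.4, 105.8]
ee_rot: [-0.0, 1.0, 0.0, 0.001]
ft_force: [-3.5, -3.8, 4.8]
finger_gap: 16.8
grip_force: 71.8
```

It has landed: the vertical force went from -7.5 to +4.8 N. I release and rise.

send_rows(steps=[[0, 0, 0.03, 0, 0.3], [0, 0, 0.03, 0, 0.6], [0, 0, 0.03, 0, 0.6], [0, 0, 0.03, 0, 0.6], [0, 0, -0.5, 0, 0.6], [0, 0, -1.2, 0, 0.6], [0, 0, -1.8, 0, 0.6], [0, 0, -2.2, 0, 0.6]])

```text
t: 11.15
tool_pos: [523.3, 311.7, 172.4]
ee_rot: [-0.0, 1.0, 0.0, 0.001]
ft_force: [-0.4, 0.2, 0.1]
finger_gap: 51.0
grip_force: 0.0
```

```bash
python3 p.py 522.5 110 165 1.571
```

```text
d [ 0.03  -6.724  0.241] turn 0.0 rows> 4.8 tcp [523.3 311.7 172.4] t 11.15 gap 51.0 ft [-0.35  0.24  0.11] gf 0.0 q6 0.4
```

send_rows(steps=[[0, -1, 0, 0, 0.6], [0, -2.2, 0, 0, 0.6], [0, -3.4, 0, 0, 0.6], [0, -4.6, 0, 0, 0.6], [0.02, -5.7, 0.1, 0, 0.6], [0.03, -6.5, 0.2, 0, 0.6], [0.03, -6.72, 0.24, 0, 0.6], [0.03, -6.72, 0.24, 0, 0.6]])

```text
t: 11.82
tool_pos: [522.1, 108.4, 163.3]
ee_rot: [0.001, 1.0, -0.0, -0.0]
ft_force: [-0.1, 1.3, -0.1]
finger_gap: 51.1
grip_force: 0.0
```

```bash
python3 p.py 522.5 110.5 77 1.571; python3 -c "
from h import *
a=eyes.get_image('top')[150:260,130:300];b=eyes.get_image('scene')[180:300,240:400]
cv2.imwrite('pics/placed.png',np.hstack([cv2.resize(a,(400,259),interpolation=2),cv2.resize(b,(346,259),interpolation=2)])[:,:,::-1])"
```

```text
d [-0.014  0.071  2.876] turn -0.003 rows> 2.1 tcp [522.1 108.4 163.3] t 11.8167 gap 51.1 ft [-0.09  1.28 -0.08] gf 0.0 q6 0.05
```

View pics/placed.png

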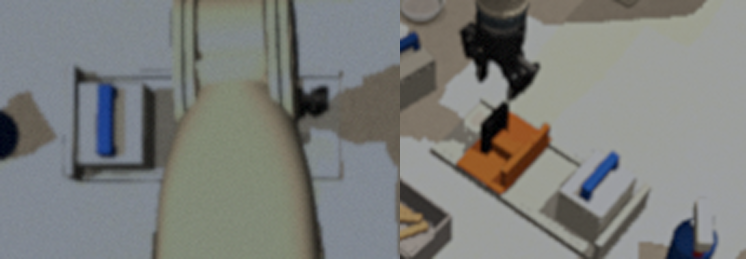

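The bin stands in the tray by the end wall, with its bar at top-crop (105,120), and the gripper is above the fin. I descend on the grip.

send_rows(steps=[[0, 0.05, 0.5, 0, 0.6], [0, 0.07, 1.2, 0, 0.6], [0, 0.07, 1.9, 0, 0.6], [0, 0.07, 2.4, 0, 0.6], [0, 0.07, 2.75, 0, 0.6], [0, 0.07, 2.85, 0, 0.6], [0, 0.07, 2.85, 0, 0.6]])

```text
t: 12.5
tool_pos: [521.6, 113.2, 77.2]
ee_rot: [-0.001, 1.0, 0.0, -0.001]
ft_force: [-0.8, -0.1, 0.2]
finger_gap: 51.4
grip_force: 0.0
```

send_rows(steps=[[0, 0, 0, 0, 0.3], [0, 0, 0, 0, 0], [0, 0, 0, 0, 0], [0, 0, 0, 0, 0], [0, 0, 0, 0, 0]], newtons=40)

```text
t: 12.92
tool_pos: [522.4, 112.3, 78.7]
ee_rot: [0.0, 1.0, 0.0, 0.001]
ft_force: [0.5, 2.5, 7.3]
finger_gap: 15.7
grip_force: 39.8
```

send_rows(steps=[[0, 0.15, 0, 0, 0], [0, 0.5, 0, 0, 0], [0, 0.9, 0, 0, 0], [0, 1.35, 0, 0, 0], [0, 1.8, 0, 0, 0], [0, 2.2, 0, 0, 0], [0, 2.5, 0, 0, 0], [0, 2.6, 0, 0, 0]])

```text
t: 13.58
tool_pos: [523.3, 190.8, 78.8]
ee_rot: [-0.0, 1.0, -0.0, 0.002]
ft_force: [2.9, -2.5, 5.9]
finger_gap: 15.3
grip_force: 40.0
```

send_rows(steps=[[0, 0.05, 0, 0, 0], [0, 0.1, 0, 0, 0], [0, 0.15, 0, 0, 0], [0, 0.2, 0, 0, 0], [0, 0.25, 0, 0, 0], [0, 0.3, 0, 0, 0]])

```text
t: 14.08
tool_pos: [523.4, 198.8, 78.8]
ee_rot: [0.0, 1.0, -0.0, 0.002]
ft_force: [4.5, -2.8, 6.0]
finger_gap: 15.6
grip_force: 39.6
```

send_rows(steps=[[0, 0.03, 0, 0, 0], [0, 0.06, 0, 0, 0], [0, 0.09, 0, 0, 0], [0, 0.12, 0, 0, 0], [0, 0.15, 0, 0, 0]])

```text
t: 14.5
tool_pos: [523.4, 202.2, 78.8]
ee_rot: [0.001, 1.0, -0.001, 0.002]
ft_force: [3.8, -10.0, 6.5]
finger_gap: 15.7
grip_force: 39.9
```

send_rows(steps=[[0, 0.02, 0, 0, 0], [0, 0.04, 0, 0, 0], [0, 0.06, 0, 0, 0], [0, 0.08, 0, 0, 0]])

```text
t: 14.83
tool_pos: [523.4, 204.5, 78.8]
ee_rot: [0.001, 1.0, -0.001, 0.002]
ft_force: [3.1, -9.5, 6.6]
finger_gap: 15.8
grip_force: 39.8
```

Contact with the bin: it now slides at about 10 N. I continue in small steps.

send_rows(steps=[[0, 0.02, 0, 0, 0], [0, 0.04, 0, 0, 0], [0, 0.06, 0, 0, 0]])

```text
t: 15.08
tool_pos: [523.4, 206.3, 78.8]
ee_rot: [0.001, 1.0, -0.001, 0.002]
ft_force: [4.1, -9.5, 6.9]
finger_gap: 15.6
grip_force: 39.8
```

send_rows(steps=[[0, 0.02, 0, 0, 0], [0, 0.04, 0, 0, 0]])

```text
t: 15.25
tool_pos: [523.4, 207.5, 78.8]
ee_rot: [0.001, 1.0, -0.001, 0.002]
ft_force: [4.7, -9.2, 6.6]
finger_gap: 15.7
grip_force: 39.8
```

send_rows(steps=[[0, 0.02, 0, 0, 0], [0, 0.03, 0, 0, 0]])

```text
t: 15.42
tool_pos: [523.4, 208.4, 78.8]
ee_rot: [0.001, 1.0, -0.001, 0.002]
ft_force: [5.0, -9.6, 6.5]
finger_gap: 15.4
grip_force: 39.8
```

send_rows(steps=[[0, 0.015, 0, 0, 0], [0, 0.03, 0, 0, 0]])

```text
t: 15.58
tool_pos: [523.4, 209.3, 78.8]
ee_rot: [0.001, 1.0, -0.001, 0.002]
ft_force: [4.7, -10.1, 5.8]
finger_gap: 16.0
grip_force: 39.8
```

send_rows(steps=[[0, 0.015, 0, 0, 0], [0, 0.03, 0, 0, 0]])

```text
t: 15.75
tool_pos: [523.4, 210.2, 78.8]
ee_rot: [0.001, 1.0, -0.001, 0.002]
ft_force: [3.8, -9.7, 7.1]
finger_gap: 15.1
grip_force: 39.8
```

send_rows(steps=[[0, 0.015, 0, 0, 0], [0, 0.03, 0, 0, 0]])

```text
t: 15.92
tool_pos: [523.5, 211.1, 78.8]
ee_rot: [0.001, 1.0, -0.001, 0.002]
ft_force: [4.4, -10.0, 6.6]
finger_gap: 15.4
grip_force: 39.8
```

send_rows(steps=[[0, 0.015, 0, 0, 0], [0, 0.03, 0, 0, 0]])

```text
t: 16.08
tool_pos: [523.5, 211.4, 78.8]
ee_rot: [0.001, 1.0, -0.002, 0.002]
ft_force: [4.6, -15.5, 7.4]
finger_gap: 15.3
grip_force: 40.1
```

send_rows(steps=[[0, 0.01, 0, 0, 0], [0, 0.02, 0, 0, 0]])

```text
t: 16.25
tool_pos: [523.5, 211.3, 78.8]
ee_rot: [0.001, 1.0, -0.003, 0.002]
ft_force: [4.3, -18.8, 8.8]
finger_gap: 15.5
grip_force: 40.3
```

send_rows(steps=[[0, 0.01, 0, 0, 0], [0, 0.02, 0, 0, 0]])

```text
t: 16.42
tool_pos: [523.4, 211.3, 78.8]
ee_rot: [0.001, 1.0, -0.003, 0.002]
ft_force: [3.1, -21.9, 8.7]
finger_gap: 15.7
grip_force: 40.6
```

The divider stopped at y=211.3 and the force rose to 22 N, so it is snug. I ease slightly, release and rise.

send_rows(steps=[[0, -0.03, 0, 0, 0], [0, -0.03, 0, 0, 0.2], [0, -0.04, 0, 0, 0.6], [0, -0.04, 0, 0, 0.6], [0, -0.04, 0, 0, 0.6], [0, -0.04, -0.3, 0, 0.6], [0, -0.04, -1, 0, 0.6], [0, -0.04, -2, 0, 0.6]])

```text
t: 17.08
tool_pos: [520.5, 213.3, 136.9]
ee_rot: [-0.0, 1.0, -0.0, -0.002]
ft_force: [0.3, 0.3, -0.2]
finger_gap: 51.7
grip_force: 0.0
```

send_rows(steps=[[0, 0, -1.2, 0, 0.6], [0, -1, -2, 0, 0.6], [0, -2.2, -2.5, 0, 0.6], [0, -3.4, -2.5, 0, 0.6], [0, -4.4, -2.5, 0, 0.6], [0, -5, -2.5, 0, 0.6], [0, -5, -2.5, 0, 0.6], [0, -5, -2.5, 0, 0.6]])

```text
t: 17.75
tool_pos: [521.9, 62.8, 213.4]
ee_rot: [0.001, 1.0, 0.0, 0.0]
ft_force: [-0.1, 0.5, 0.4]
finger_gap: 51.5
grip_force: 0.0
```

```bash
python3 p.py 522.5 110 165 1.571; python3 -c "
from h import *
a=eyes.get_image('top');b=eyes.get_image('scene')[150:300,100:400]
q,r=fitbox({'top':a,'scene':eyes.get_image('scene')},(105,120,50),(125,255,255),(522,318),(84,18,20),120);print(q.round(2),r)
cv2.imwrite('pics/end.png',np.vstack([cv2.resize(a[150:260,130:430],(600,220),interpolation=2),cv2.resize(b,(600,300),interpolation=2)])[:,:,::-1])"
```

```text
d [-0.017  1.573  1.613] turn -0.002 rows> 1.6 tcp [521.9  62.8 213.4] t 17.75 gap 51.5 ft [-0.06  0.49  0.4 ] gf 0.0 q6 -0.04
[ 5.2215e+02  3.2139e+02 -1.0000e-02] [ 0.1 -0.2  0.3  0.   0.4  0.3 -0.1  0.4 -0.2  0.4]
```

View pics/end.png

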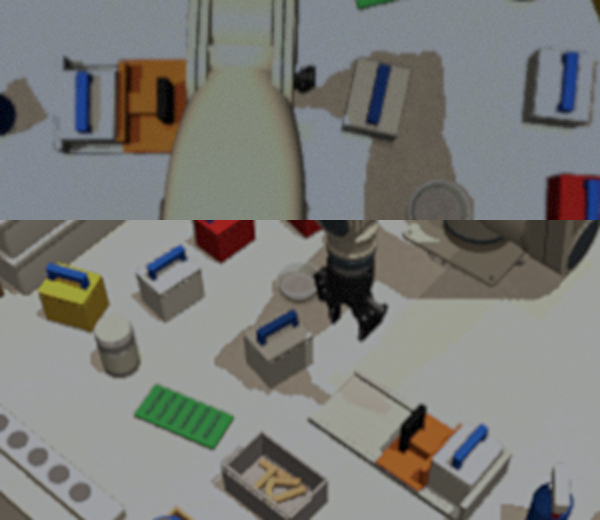

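The bin's bar is at (83,100) in the top view. It stands snug between the wall and the divider: bin centre y is 321.4, and the divider face at 281.3 matches the bin's side. Bin A is upright where it stood and the gripper is clear.

```bash
python3 -c "
from plant import bot
print(bot.job_done())"
```

```text
the job is handed in; nothing more can be done
None
```

I handed the job in: the full bin (B, about 8 N) is held snug between divider and end wall and released, bin A was lifted, found light and set back upright where it stood, and bin C was never lifted; the hand-in gave no verdict.

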